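# Brake the belt grinder and hold its tension arm wound to the stop

### The arm

A 6-joint arm with a two-finger parallel gripper is mounted at the origin on the work surface. World frame = base frame: x ahead of the robot, y to its left, z up, the work surface at z = 0. Lengths are in m, angles in rad, forces in N, time in s.
With the tool pointing down it reaches from about 0.3 to 0.85 m from the base axis. Payload 5.4 kg.
Tool frame: the origin (TCP) lies midway between the tips of the shut fingers; the grasp point (between the pads) lies robot.hold_point_z behind it (robot.hold_point_z is the distance from the TCP to the grasp point, in m); x points along the fingers, y is the direction in which the jaws open and shut, and the axes are right-handed (so a half turn about x gives the same grasp; the last joint's range is limited). The gripper opens to 85 mm and grips with 20 to 120 N. Pads are 22 mm wide; open, the fingers measure 114 mm over their backs; the gripper's body (76 mm by 85 mm) begins 54 mm behind the grasp point. The pads swing forward as they close: fully open they stand 13 mm farther back than shut.
Start: joints at [1.131, 0.158, 1.597, -0, 1.386, -0.21], TCP at [0.131, 0.56, 0.231] pointing down, gripper open.
Joint ranges: [-2.91, 2.91], [-0.94, 2.29], [0.18, 2.7], [-1.29, 4.43], [0.17, 2.64], [-3, 3]. Speed limits (rad/s): [2.57, 2.57, 3.14, 3.14, 3.14, 3.14].

### API

Orientations are given as a unit quaternion [x, y, z, w].
In Python, from cell import robot gives the robot as it stands. Calls block until the motion is done:
- robot.goto(position, orientation): joint-space move of the TCP to a pose.
- robot.line_to(position, rate=0.15, frame=None, threshold=None): straight line of the TCP; frame=None keeps the orientation; rate is the mean speed in m/s. With threshold (N) it stops when the force on the tool has changed by that much, and returns True; else False.
- robot.goto_joints(angles): joint-space move.
- robot.move_gripper(opening, force=None): finger opening in m; force is the grip in N (None keeps the last); returns when the fingers have stopped.
- robot.wait(seconds).
- robot.ik(position, orientation): joint angles nearest the present ones, or None.
- robot.read_camera(name): name is "scene" or "top" or "wrist"; returns (picture, depth): 480x640x3 uint8, red, green, blue; 480x640 float32, m along the optical axis (not along the pixel's ray), 0 where there is no reading.
- robot.camera_params(name): a dict with "mtx" (3x3 intrinsics, pixels), "R" (3x3) and "t" (3): a world point X has camera coordinates R X + t. Camera axes: x right, y down, z forward; pixel columns grow to the right and rows downward; lengths in m; the calibration is good to about 2 mm. A picture is of the moment at which its call begins: read the wrist's pose just before it. camera_params takes no time and is no camera call; for the wrist camera it gives the pose at the moment of the call.
A pose or a line that the arm cannot do raises robot.MotionError and nothing moves.
- robot.hand_in(): hands the job in, once; it reports no verdict.
Trained networks look in the newest picture that a camera, given by its name, has taken for a name from the list of things; names that differ only in an ending like _2 or _b are one class to them, and where a whole thing is asked for, a point or a joint stands for the part that bears it (a point fixed in the world has none). Each returns a list of dicts, best first, with "p" (0 to 1); they miss things now and then, are a little off and sometimes report something else, mostly with a low value. They report only what shows in the picture. A call takes as long as a camera call. They do not tell look-alikes from the thing itself.
- robot.find_in(camera, thing): "position" ([column, row] as shares, 0 to 1, of the picture: columns of its width, rows of its height, amid what is visible of it).
- robot.mark_of(camera, thing): "position" ([column, row] as shares, 0 to 1, of the picture: columns of its width, rows of its height: a listed point, or the origin of a listed thing).
Readings, each from a call of its own:
- robot.get_clock(): time.
- robot.get_qpos(): joint angles.
- robot.get_joint_vel(): joint speeds.
- robot.get_effort(): joint torques, N m.
- robot.get_ee_pos(): TCP position.
- robot.get_tcp_rot(): TCP orientation.
- robot.get_force(): force on the tool from outside, world axes, zero at the start.
- robot.get_moment(): the same for the moment, N m.
- robot.get_gripper_width(): finger opening in m.
Only numpy, scipy, OpenCV 4.12 (cv2) and the standard library are available. Lean on these libraries where they do the work, as an engineer would, in place of code of your own. Each camera call takes 0.05 s, during which the arm holds its last target. There are 200 camera calls.

### The job

Get the belt grinder ready for a new belt: press its brake pedal right down to its stop for a moment, let it come back up, then take the red grip bar of the yellow tension arm and swing the arm forward and down against its spring until it is fully against its stop. Finish while holding it there by the grip bar with the gripper, without letting go, and leave the loose things on the bench undisturbed.

Things in the scene. Friction and masses are not known exactly. Their poses are not given: they have to be found in the camera images.
- grinder: Bench belt grinder, fixed, belt off. Grey base 340 x 150 mm (local y -50 to +100), green upright side plate in its local xz plane (x -130 to +140, up to 157 mm high), motor on the +y side (140 mm high), wheels, yellow tension arm and red grip bar on the -y side. Origin on the bench under the plate's middle; z up. The arm tips towards local -x, roughly to the robot.
- pivot_point (a point): Pivot of the tension arm, fixed on the grinder at local (50, -18, 100) mm. The hinge axis is the grinder's local y. Axes parallel to the grinder's.
- tension_arm (a joint): Angle of the yellow sprung arm, rad. 0 = at rest, leaning 75 degrees above the horizontal towards the grinder's local -x; grows as it swings forward and down to local -x; hard stop at 1.05 (15 degrees above the horizontal). The spring always pushes back to 0: about 3 N at the grip bar at the start, 9 N at the stop; let go, it flies back.
- grip_point (a point): Point to take on the red grip bar: round, 12 mm thick, parallel to the hinge axis, 165 mm from it, sticking out 100 mm from the arm to the grinder's local -y. On its centre line, 70 mm out from the arm (30 mm of bar beyond), 70 mm to the -y side of pivot_point. Height 259 mm at rest, 143 mm at the stop; moves with the arm. The bar turns with the arm (60 degrees) between the fingers.
- pedal_stand: Grey base of the grinder's brake pedal, fixed to the bench, 160 x 100 mm, 37 mm high at the hinge cheeks. Origin on the bench under its middle, z up; the hinge axis is its local y, at local x +60 mm and 26 mm high; the pedal rises from there towards local -x.
- brake_pedal (a joint): Angle of the sprung brake pedal, rad. 0 = up at rest, grows as it is pressed down, hard stop at 0.30. It springs back by itself. Pressing at the middle of the tread takes about 4 N at first and 12 N at the stop.
- tread_point (a point): Middle of the top face of the pedal's red tread pad (60 x 70 mm), about 66 mm above the bench at rest, sloping 0.32 rad down towards the hinge; sinks 28 mm to the stop and moves with the pedal; about 90 mm from the hinge axis.
- wrench: Steel open-end wrench 150 mm long lying in front of the grinder, loose; a bystander, to be left alone. Origin in its underside.
- spare_wheel: Spare aluminium idler wheel lying flat, 56 mm across, 30 mm high, in front of the pedal stand, loose; a bystander, to be left alone. Origin in its underside.
- iron_scroll: Copper-coloured S-shaped scroll, about 110 x 105 mm, 12 mm high, lying at the left, loose; a bystander, to be left alone. Origin in its underside.
- hammer: Hammer 240 mm long lying at the right of the bench, loose; a bystander, to be left alone. Origin in its underside.
- spray_can: Blue can standing upright, 54 mm across, 150 mm high, at the right, loose; a bystander, to be left alone. Origin in its underside.
- magnet_square: Red triangular welding magnet, 95 x 95 mm, 22 mm high, lying behind the pedal stand, loose; a bystander, to be left alone. Origin in its underside.
Mind the look-alikes: they are no part of the job. Of the things that look like the pedal_stand, the largest one is meant.

How it is judged:
On the way, in this order (a step that is already met when the one before it is completed fails the run):
1. the brake pedal is pressed down to its stop (value of joint brake_pedal above 0.27 rad), for 0.2 s.
2. the brake pedal has come back up (value of joint brake_pedal below 0.06 rad), for 0.1 s.
3. the tension arm is against its stop, held by the grip bar (value of joint tension_arm above 0.99 rad and contact force between the fingers and grip_bar above 3 N), for 0.3 s.
At the end, for the whole second after the job is handed in: The tension arm is within 0.06 rad of its stop (joint above 0.99) and still, the fingers press on the grip bar with more than 3 N, and the brake pedal is back up (below 0.06 rad) (all of step 3 and value of joint brake_pedal below 0.06 rad and velocity of joint tension_arm between -0.1 and 0.1 rad/s); the arm keeps its last pose, push and grip.
It fails at once if one of the loose bystanders is moved by more than 30 mm (distance of any of wrench, spare_wheel, iron_scroll, hammer, spray_can, magnet_square from where it was at the start of the episode above 0.03 m).
It also fails if it takes over 56 s, if anything falls off the work surface, if the arm or the gripper's body presses on something with over 40 N, if the wrist force passes 120 N, or if a joint passes its speed limit or range.

## Working session

There is one attempt and no reset: what is moved stays moved. The work goes in short steps, each a Python script; the robot and the scene stay as the last script left them, time stands still between calls to the robot, and variables do not carry over. Pictures are saved under pics/ and viewed, about 8 in all and at most 12, crops included, and the job is handed in when it is done.

```bash
mkdir -p pics; ls; cat > h.py <<'E'
import numpy as np, cv2, json
from cell import robot
from scipy.spatial.transform import Rotation as Rn
def snap(cam):
    P=robot.camera_params(cam); im,d=robot.read_camera(cam); return im,d,P
def unproj(P,d,px):
    c,r=px; z=d[int(round(r)),int(round(c))]
    v=np.linalg.inv(P["mtx"])@np.array([c,r,1.])*z
    return np.array(P["R"]).T@(v-np.array(P["t"]))
def cloud(P,d):
    r,c=np.mgrid[0:480,0:640]; v=np.stack([c*d,r*d,d],-1)@np.linalg.inv(P["mtx"]).T
    return (v-np.array(P["t"]))@np.array(P["R"])
def ray_z(P,px,z):
    v=np.linalg.inv(P["mtx"])@np.array([px[0],px[1],1.]); R=np.array(P["R"]); o=-R.T@P["t"]; w=R.T@v
    return o+w*(z-o[2])/w[2]
E
python3 - <<'E'
from h import *
print(robot.hold_point_z, robot.get_clock(), robot.get_tcp_rot())
for cam in ["scene","top"]:
    im,d,P=snap(cam); np.savez(f"{cam}.npz",im=im,d=d,**P)
    cv2.imwrite(f"pics/{cam}0.png",im[:,:,::-1])
    for t in ["grinder","pivot_point","grip_point","pedal_stand","tread_point"]:
        for m in robot.mark_of(cam,t)[:4]:
            px=np.array(m["position"])*[640,480]
            x=unproj(P,d,np.clip(px,0,[639,479]))
            print(cam,t,round(m["p"],2),px.round(0),x.round(3))
E
```

```text
pics
0.0187 0.0 [ 0.08039489  0.70266773 -0.08172372  0.70222216]
scene grinder 0.94 [343. 310.] [0.668 0.166 0.114]
scene pivot_point 0.58 [338. 305.] [0.661 0.149 0.117]
scene grip_point 0.96 [318. 249.] [0.62  0.066 0.263]
scene pedal_stand 0.74 [262. 274.] [ 0.613 -0.125  0.041]
scene pedal_stand 0.71 [225. 251.] [ 0.58  -0.283  0.033]
scene pedal_stand 0.64 [255. 215.] [ 0.368 -0.3    0.001]
scene tread_point 0.9 [255. 200.] [ 0.342 -0.311  0.045]
scene tread_point 0.85 [225. 239.] [ 0.549 -0.3    0.05 ]
scene tread_point 0.8 [269. 257.] [ 0.563 -0.126  0.066]
top grinder 0.56 [259. 223.] [0.585 0.142 0.105]
top pivot_point 0.86 [262. 197.] [0.628 0.125 0.226]
top pivot_point 0.48 [379. 179.] [ 0.725 -0.162 -0.006]
top grip_point 0.92 [291. 198.] [0.619 0.06  0.267]
top grip_point 0.31 [359. 298.] [ 0.41  -0.109  0.028]
top grip_point 0.2 [131. 241.] [0.544 0.479 0.013]
top pedal_stand 0.79 [430. 240.] [ 0.558 -0.288  0.043]
top pedal_stand 0.72 [375. 231.] [ 0.577 -0.145  0.056]
top pedal_stand 0.63 [435. 316.] [ 0.369 -0.3    0.042]
top tread_point 0.9 [435. 251.] [ 0.532 -0.3    0.048]
top tread_point 0.82 [436. 322.] [ 0.354 -0.301  0.046]
top tread_point 0.63 [370. 237.] [ 0.561 -0.132  0.063]
```

View pics/scene0.png

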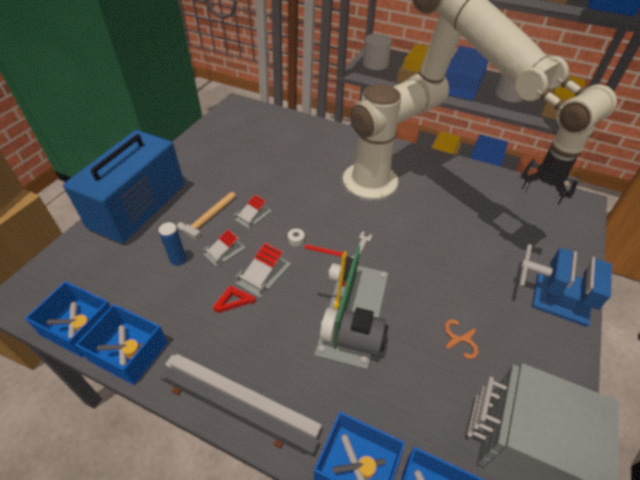

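View pics/top0.png

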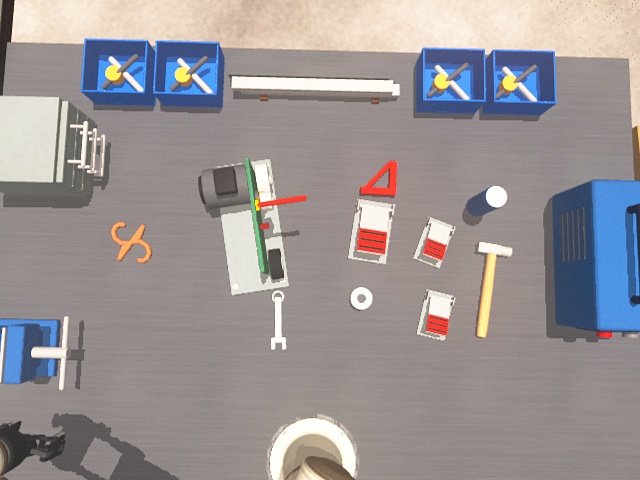

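The top view shows three pedals: the largest at about (372,232), and two smaller look-alikes at (435,243) and (436,315). The grinder is at about (255,225), with its red grip bar running from (262,204) to (306,198). The wrench is at (278,320), the wheel at (361,298) and the magnet at (380,180). The largest pedal's tread measures 66 mm high, which matches the description; the others are about 46 mm. I'll measure the geometry and check one crop.

```bash
python3 - <<'E'
from h import *
for cam in ["top","scene"]:
    f=np.load(cam+".npz"); im,d=f["im"],f["d"]; P={k:f[k] for k in("mtx","R","t")}
    X=cloud(P,d); hsv=cv2.cvtColor(im,cv2.COLOR_RGB2HSV); H,S,V=[hsv[...,i].astype(int) for i in range(3)]
    red=((H<8)|(H>172))&(S>150)&(V>80)
    def fit(m,n):
        p=X[m]; c=np.median(p,0); u,s,v=np.linalg.svd(p-p.mean(0),full_matrices=False)
        print(cam,n,len(p),"med",c.round(3),"min",np.percentile(p,2,axis=0).round(3),"max",np.percentile(p,98,axis=0).round(3),"ax",v[0].round(3),"n",v[2].round(3))
        return p
    box=lambda a,b,c_,e,z0,z1:(X[...,0]>a)&(X[...,0]<b)&(X[...,1]>c_)&(X[...,1]<e)&(X[...,2]>z0)&(X[...,2]<z1)
    p=fit(red&box(.48,.63,-.2,-.07,.03,.09),"tread")
    p=fit(red&box(.5,.75,-.05,.2,.24,.29),"bar")
    g=(H>60)&(H<85)&(S>90)
    fit(g&box(.4,.85,.0,.3,.05,.17),"green")
    st=box(.45,.72,-.22,-.05,.004,.09)&(S<60)
    m=st.astype(np.uint8); p=X[st][:,:2].astype(np.float32); print("stand rect",cv2.minAreaRect(p))
    y=(H>18)&(H<35)&(S>120)
    fit(y&box(.5,.8,.03,.22,.08,.3),"yellow")
    fit(box(.3,.48,-.16,-.05,.02,.04),"wheel")
f=np.load("top.npz"); cv2.imwrite("pics/crop1.png",cv2.resize(f["im"][150:350,210:470,::-1],None,fx=3,fy=3,interpolation=cv2.INTER_CUBIC))
E
```

```text
top tread 496 med [ 0.551 -0.136  0.068] min [ 0.524 -0.17   0.056] max [ 0.58  -0.101  0.078] ax [0.134 0.991 0.003] n [ 0.312 -0.045  0.949]
top bar 236 med [0.614 0.076 0.264] min [0.603 0.032 0.258] max [0.625 0.127 0.268] ax [-0.179  0.984  0.004] n [-0.367 -0.07   0.928]
top green 390 med [0.597 0.148 0.157] min [0.473 0.126 0.152] max [0.725 0.172 0.162] ax [-0.985 -0.171  0.001] n [ 0.117 -0.677 -0.726]
stand rect ((0.5851172804832458, -0.1350553333759308), (0.26948246359825134, 0.16993840038776398), 0.019587714225053787)
top yellow 49 med [0.611 0.133 0.262] min [0.595 0.127 0.106] max [0.663 0.148 0.27 ] ax [-0.238 -0.069  0.969] n [-0.093 -0.991 -0.094]
top wheel 377 med [ 0.411 -0.113  0.03 ] min [ 0.386 -0.138  0.024] max [ 0.434 -0.089  0.035] ax [0.098 0.995 0.001] n [ 0.001  0.001 -1.   ]
scene tread 360 med [ 0.554 -0.133  0.066] min [ 0.527 -0.168  0.055] max [ 0.582 -0.101  0.076] ax [-0.155 -0.988  0.014] n [ 0.296 -0.033  0.955]
scene bar 144 med [0.618 0.081 0.263] min [0.607 0.034 0.258] max [0.627 0.125 0.267] ax [-0.18   0.984 -0.008] n [-0.333 -0.069 -0.94 ]
scene green 202 med [0.607 0.154 0.156] min [0.502 0.133 0.126] max [0.726 0.175 0.159] ax [0.984 0.177 0.009] n [ 0.177 -0.973 -0.151]
stand rect ((0.5771527290344238, -0.132623553276062), (0.2550824284553528, 0.1624557375907898), 0.96096271276474)
scene yellow 192 med [0.635 0.138 0.182] min [0.583 0.127 0.1  ] max [0.665 0.147 0.264] ax [ 0.231  0.032 -0.972] n [-0.232  0.972 -0.023]
scene wheel 183 med [ 0.415 -0.111  0.028] min [ 0.389 -0.137  0.021] max [ 0.44  -0.087  0.034] ax [ 0.733  0.678 -0.052] n [-0.059 -0.012 -0.998]
```

View pics/crop1.png

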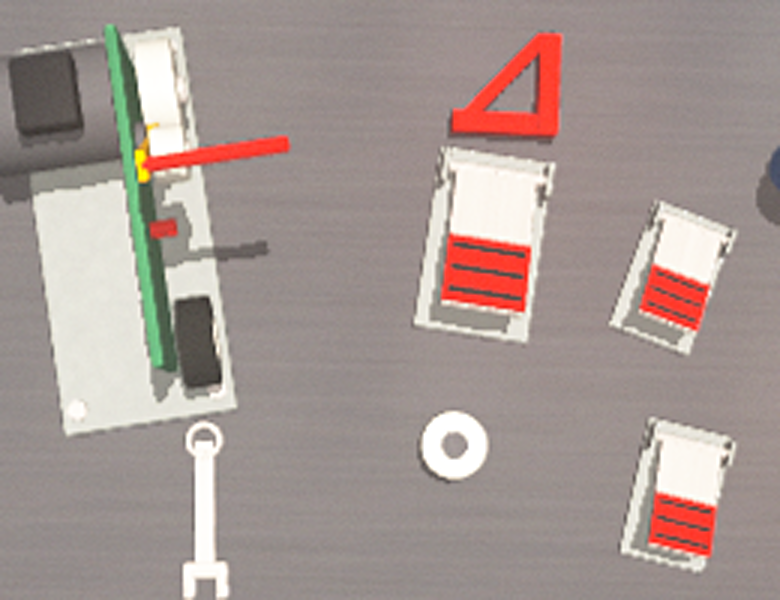

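The crop confirms the choice. The largest pedal is at crop (485,240), with the magnet just behind it at (510,90) and the wheel in front at (455,445). The grip bar runs from crop (145,163) to (288,145). The bar tip, yaw (10°) and heights agree with the description. Next I'll check reachability and press the pedal.

```bash
cat >> h.py <<'E'
def quat(d,y):
    d=np.array(d)/np.linalg.norm(d); y=np.array(y,float); y-=d*(y@d); y/=np.linalg.norm(y)
    return Rn.from_matrix(np.stack([d,y,np.cross(d,y)],1)).as_quat()
GX=np.array([.985,.174,0]); Z=np.array([0,0,1.])
GP=np.array([.620,.060,.259])          # grip point at rest
C=GP+.165*np.cos(np.radians(75))*GX; C[2]=.100
def bar(th):  # grip point for tension_arm angle th
    e=np.radians(75)-th; return C+.165*(-np.cos(e)*GX+np.sin(e)*Z)
def pose(th,pitch,sgn=1,back=0.,g=None):
    d=np.cos(pitch)*GX-np.sin(pitch)*Z; y=sgn*(np.sin(pitch)*GX+np.cos(pitch)*Z)
    p=bar(th) if g is None else g
    return p+d*(robot.hold_point_z-back),quat(d,y)
E
python3 - <<'E'
from h import *
print(Rn.from_quat(robot.get_tcp_rot()).as_matrix().round(2))
for s in (1,-1):
  for th,pi in [(0,90),(0,75),(.5,65),(1.05,60),(1.05,45),(1.05,30),(1.1,20)]:
    q=robot.ik(*pose(th,np.radians(pi),s)); print(s,th,pi,None if q is None else np.round(q,2))
q0=quat([0,0,-1],[.14,.99,0])
for y in([.14,.99,0],[-.14,-.99,0]): print(robot.ik([.55,-.134,.066],quat([0,0,-1],y)))
robot.move_gripper(0.0)
p=robot.get_ee_pos(); robot.line_to([p[0],p[1],.40],rate=.4)
print(robot.get_clock())
E
```

```text
[[ 0.    0.23  0.97]
 [ 0.    0.97 -0.23]
 [-1.    0.    0.  ]]
1 0 90 [-0.1   0.27  1.44  0.    1.42 -0.27]
1 0 75 [-0.13  0.09  1.67  0.09  1.13 -0.34]
1 0.5 65 [-0.22 -0.18  2.05  0.21  0.88 -0.5 ]
1 1.05 60 [-0.3  -0.25  2.3   0.38  0.65 -0.72]
1 1.05 45 [-0.39 -0.36  2.48  0.92  0.49 -1.28]
1 1.05 30 [-0.49 -0.34  2.63  1.69  0.57 -2.09]
1 1.1 20 [-0.56 -0.17  2.67  2.09  0.81 -2.56]
-1 0 90 [-0.1   0.27  1.44 -0.    1.42  2.87]
-1 0 75 [-0.13  0.09  1.67  0.09  1.13  2.81]
-1 0.5 65 [-0.22 -0.18  2.05  0.21  0.88  2.64]
-1 1.05 60 [-0.3  -0.25  2.3   0.38  0.65  2.42]
-1 1.05 45 [-0.39 -0.36  2.48  0.92  0.49  1.86]
-1 1.05 30 [-0.49 -0.34  2.63  1.69  0.57  1.05]
-1 1.1 20 [-0.56 -0.17  2.67  2.09  0.81  0.58]
[-4.52401330e-01  3.21410026e-01  1.75362319e+00 -4.44089210e-16
  1.06655944e+00 -1.88271503e+00]
[-4.52401330e-01  3.21410026e-01  1.75362319e+00 -4.44089210e-16
  1.06655944e+00  1.25887763e+00]
1.9417
```

```bash
python3 - <<'E'
from h import *
q=quat([0,0,-1],[.99,-.14,0])
print(robot.ik([.549,-.134,.20],q))
robot.goto([.549,-.134,.40],q); 
robot.line_to([.549,-.134,.10],rate=.25)
f0=np.array(robot.get_force())
print("touch",robot.line_to([.549,-.134,.045],rate=.04,threshold=2.0),robot.get_ee_pos(),robot.get_force()-f0)
z=robot.get_ee_pos()[2]
hit=robot.line_to([.549,-.134,.030],rate=.03,threshold=22)
robot.wait(.5)
print("stop",hit,robot.get_ee_pos(),robot.get_force()-f0,robot.get_clock())
E
```

```text
[-4.53192798e-01  1.58051750e-01  1.66040638e+00 -4.44089210e-16
  1.32313452e+00 -3.12710170e-01]
touch True [ 0.54854276 -0.13389291  0.06820082] [ 0.20233422 -0.20964765  3.63977969]
stop True [ 0.54686817 -0.13366714  0.0381851 ] [-3.96141322  1.03848335 11.61028335] 8.4583
```

```bash
python3 - <<'E'
from h import *
p=np.array(robot.get_ee_pos())
for dz in (.0015,.003):
    robot.line_to(p-[0,0,dz],rate=.02); robot.wait(.25); print(robot.get_ee_pos(),robot.get_force())
im,d,P=snap("scene"); cv2.imwrite("pics/press.png",cv2.resize(im[180:330,170:370,::-1],None,fx=4,fy=4))
robot.line_to([p[0],p[1],.12],rate=.15); robot.wait(.3)
im,d,P=snap("scene")
X=cloud(P,d); hsv=cv2.cvtColor(im,cv2.COLOR_RGB2HSV).astype(int)
m=((hsv[...,0]<8)|(hsv[...,0]>172))&(hsv[...,1]>150)&(hsv[...,2]>80)&(abs(X[...,0]-.55)<.07)&(abs(X[...,1]+.135)<.06)&(X[...,2]>.02)&(X[...,2]<.09)
print("tread after",m.sum(),np.median(X[m],0),robot.get_force(),robot.get_clock())
E
```

```text
[ 0.5468336  -0.13366178  0.03791031] [-3.95160805  1.3719718  12.17594861]
[ 0.5469044 -0.1336795  0.0376795] [-8.70701398  2.7825092  21.66257089]
tread after 349 [ 0.55498554 -0.13363505  0.06581533] [ 0.20766066 -1.30268643  0.44316223] 10.575
```

View pics/press.png

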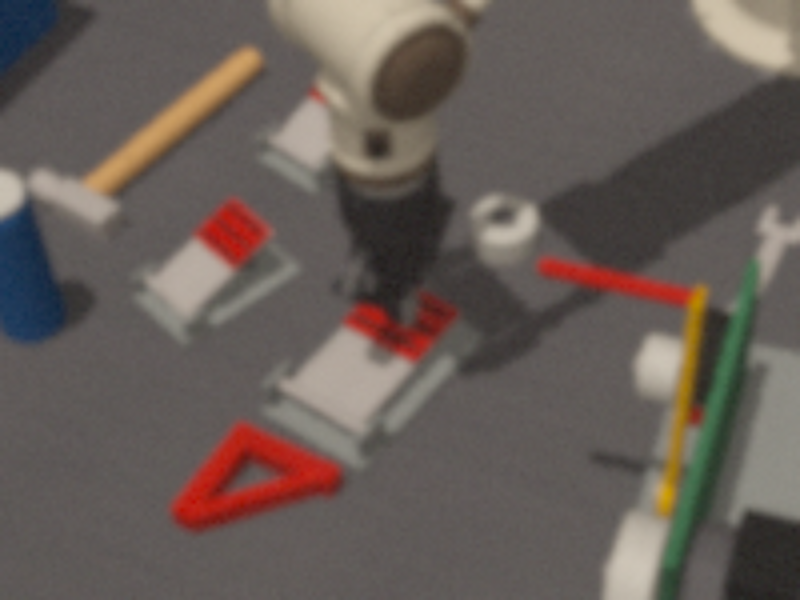

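In the crop the closed fingers are at (390,310), pushing the big tread down. At the stop the force rose from 12 to 22 N over 0.2 mm, and the tread then came back to 66 mm. The wheel (505,225) and magnet (255,475) haven't moved. Next is the bar.

```bash
python3 - <<'E'
from h import *
p=robot.get_ee_pos(); robot.line_to([p[0],p[1],.40],rate=.3)
robot.move_gripper(.07)
robot.goto(*pose(0,np.radians(80),1,back=.12))
im,d,P=snap("wrist"); cv2.imwrite("pics/wrist1.png",im[:,:,::-1])
X=cloud(P,d); hsv=cv2.cvtColor(im,cv2.COLOR_RGB2HSV).astype(int)
m=((hsv[...,0]<8)|(hsv[...,0]>172))&(hsv[...,1]>150)&(hsv[...,2]>60)&(abs(X[...,2]-.26)<.03)&(abs(X[...,1]-.08)<.08)
p=X[m]; print(m.sum(),"med",np.median(p,0),"lo",np.percentile(p,1,axis=0),"hi",np.percentile(p,99,axis=0))
for y in(.04,.06,.08,.1): 
    k=abs(p[:,1]-y)<.004; print(y,np.median(p[k],0).round(4),p[k][:,0].min().round(4),p[k][:,0].max().round(4))
for r in robot.mark_of("wrist","grip_point")[:2]: print(r["p"],unproj(P,d,np.array(r["position"])*[640,480]))
print(robot.get_ee_pos(),robot.get_clock())
E
```

```text
2639 med [0.61193338 0.08206978 0.26397459] lo [0.6008317  0.02865699 0.25940216] hi [0.62497056 0.12802034 0.2659208 ]
0.04 [0.6188 0.0401 0.264 ] 0.6132 0.6255
0.06 [0.6154 0.06   0.264 ] 0.61 0.6219
0.08 [0.6119 0.08   0.2639] 0.6066 0.6182
0.1 [0.6085 0.1    0.2638] 0.6027 0.616
[0.6030442  0.05526094 0.35973875] 13.25
```

View pics/wrist1.png

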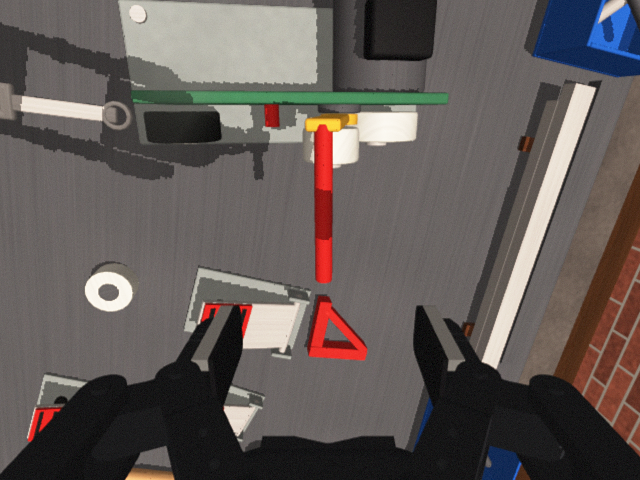

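The wrist view shows the bar at column 323, midway between the fingers (about columns 220 and 435), with the arm at (330,123) well clear. The bar's centre is at x≈0.616 for y=0.06. I'll refine the position by 4 mm and grasp.

```bash
sed -i 's/GP=np.array(.*/GP=np.array([.616,.060,.258])/' h.py; python3 - <<'E'
from h import *
P0,Q0=pose(0,np.radians(80),1)
robot.line_to(pose(0,np.radians(80),1,back=.08)[0],rate=.15)
print(robot.line_to(P0,rate=.12,threshold=10))
f0=robot.get_force()
robot.move_gripper(0.0,60)
print("w",robot.get_gripper_width(),robot.get_force()-f0,robot.get_ee_pos(),P0,robot.get_clock())
for th in (.1,.2):
    pi=np.radians(80-20*th/1.05)
    p,q=pose(th,pi); robot.line_to(p,rate=.05,frame=q); print(th,robot.get_force()-f0,robot.get_gripper_width())
im,d,P=snap("wrist"); cv2.imwrite("pics/wrist2.png",im[:,:,::-1]); print(robot.get_clock())
E
```

```text
False
w 0.010223311793014129 [2.56902613 0.66967749 0.13753298] [0.61993926 0.06064254 0.24167378] [0.61919851 0.06056502 0.24096186] 15.0583
0.1 [5.09940151 2.00409928 1.5646695 ] 0.010128012297360035
0.2 [3.66947942 2.2266411  5.5845166 ] 0.0102790552214167
16.0417
```

View pics/wrist2.png

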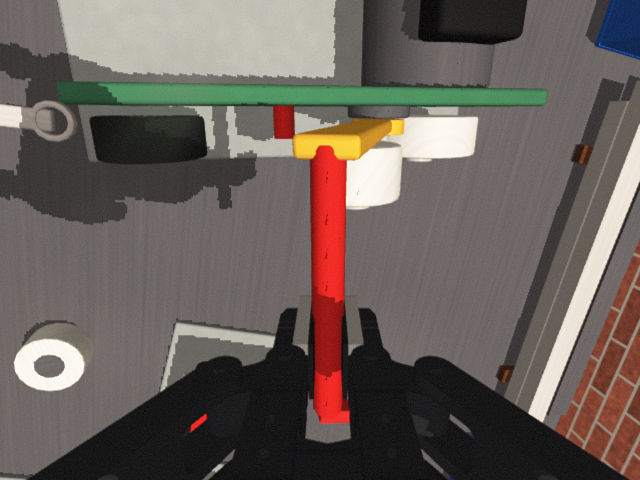

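The bar is between the pads at (328,330) and the arm follows with small forces. I'll swing it the rest of the way.

```bash
python3 - <<'E'
from h import *
for th in np.r_[.3:1.01:.1,1.03,1.06]:
    p,q=pose(th,np.radians(80-20*th/1.05)); robot.line_to(p,rate=.07,frame=q)
    f=np.array(robot.get_force()); print(round(th,2),f.round(1),round(robot.get_gripper_width(),4),(robot.get_ee_pos()-p).round(4))
    if np.linalg.norm(f)>40: print("force");break
robot.wait(.4); print(robot.get_force())
im,d,P=snap("wrist"); cv2.imwrite("pics/wrist3.png",im[:,:,::-1]); np.savez("w3.npz",im=im,d=d,**P)
im,d,P=snap("scene"); cv2.imwrite("pics/scene3.png",im[:,:,::-1]); np.savez("s3.npz",im=im,d=d,**P); print(robot.get_clock())
E
```

```text
0.3 [3.4 2.6 2.9] 0.0103 [0.0001 0.     0.0001]
0.4 [7.3 3.3 2.9] 0.0103 [0.0011 0.0002 0.0008]
0.5 [4.1 4.6 6.1] 0.0097 [0.001  0.0002 0.0013]
0.6 [7.6 4.1 3.6] 0.0096 [0.0008 0.0001 0.0005]
0.7 [6.8 5.7 4.5] 0.0101 [0.0017 0.0003 0.0018]
0.8 [11.5  6.2  2.3] 0.01 [0.0019 0.0003 0.0016]
0.9 [4.8 4.1 7.3] 0.0099 [0.0013 0.0002 0.0014]
1.0 [-0.3  4.4 11.1] 0.0101 [0.0014 0.0002 0.0019]
1.03 [-2.8  4.4 12.7] 0.0098 [0.0014 0.0002 0.0019]
1.06 [5.5 5.1 7.6] 0.01 [0.0016 0.0001 0.0018]
[4.70275064 3.87723083 8.12064912]
20.0417
```

View pics/wrist3.png

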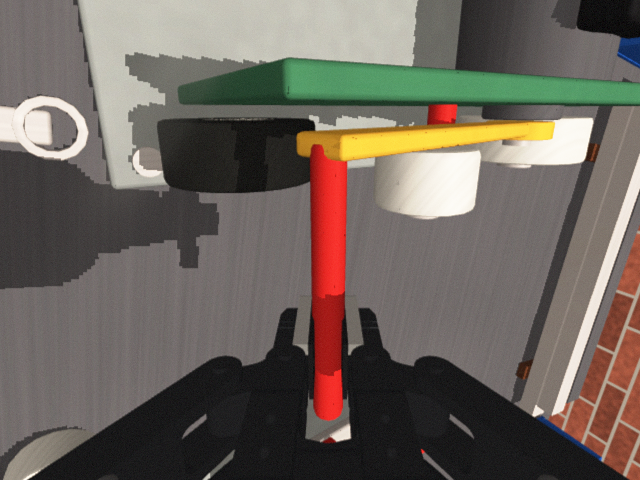

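View pics/scene3.png

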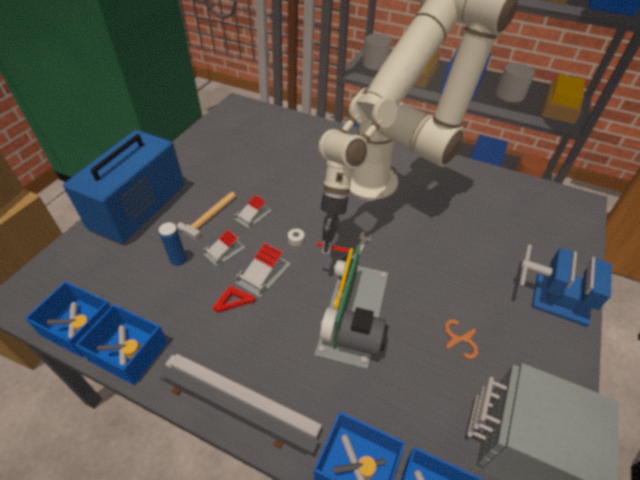

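The bar is still held at (328,340), the yellow arm runs from (320,145) to (545,130), and the bystanders look undisturbed in the scene view. The force doesn't show the stop clearly yet, so I'll push a little further along the tangent until it does.

```bash
python3 - <<'E'
from h import *
def armang():
    im,d,P=snap("wrist"); X=cloud(P,d); h=cv2.cvtColor(im,cv2.COLOR_RGB2HSV).astype(int)
    red=((h[...,0]<8)|(h[...,0]>172))&(h[...,1]>150)&(h[...,2]>60); rr,cc=np.mgrid[0:480,0:640]
    b=X[red&(rr>160)&(rr<280)&(abs(cc-328)<30)&(d>0)]; 
    yl=(h[...,0]>18)&(h[...,0]<35)&(h[...,1]>120)&(d>0)&(d<.6); y=X[yl]
    u=np.c_[y@GX,y[:,2]]; m=u.mean(0); v=np.linalg.svd(u-m,full_matrices=False)[2][0]
    bc=np.median(b,0); dx=C@GX-bc@GX; 
    return "bar top",bc.round(4),"elev slope",np.degrees(np.arctan2(v[1],v[0])).round(1),"elev from z",np.degrees(np.arcsin((bc[2]-.006-.1)/.165)).round(1)
print(armang())
for th in (1.08,1.10,1.12,1.14):
    p,q=pose(th,np.radians(60)); robot.line_to(p,rate=.03,frame=q); robot.wait(.3)
    f=np.array(robot.get_force()); e=np.radians(75)-1.05; t=-np.sin(e)*GX-np.cos(e)*Z
    print(th,f.round(1),"tang",round(-f@t,1),robot.get_ee_pos().round(4),(robot.get_ee_pos()-p).round(4),armang())
    if -f@t>25: break
print(robot.get_gripper_width(),robot.get_clock())
E
```

```text
('bar top', array([0.4908, 0.087 , 0.1471]), 'elev slope', np.float64(167.0), 'elev from z', np.float64(14.4))
1.08 [-11.4   3.9  23.7] tang 20.2 [0.5113 0.0413 0.1249] [0.0023 0.0002 0.0037] ('bar top', array([0.4906, 0.087 , 0.1459]), 'elev slope', np.float64(167.3), 'elev from z', np.float64(14.0))
1.1 [-32.    2.2  48.9] tang 39.3 [0.5114 0.0412 0.124 ] [0.0031 0.0002 0.006 ] ('bar top', array([0.4904, 0.087 , 0.1451]), 'elev slope', np.float64(167.8), 'elev from z', np.float64(13.7))
0.01002145124244854 21.3083
```

The tangential force climbs steeply (20 to 39 N) while the bar stays put at about 14–15° elevation, so the arm is on its stop. I'll ease the preload, compare bystanders and pedal with the start pictures, and hand in.

```bash
python3 - <<'E'
from h import *
p,q=pose(1.085,np.radians(60)); robot.line_to(p,rate=.03,frame=q); robot.wait(.6)
e=np.radians(15); t=-np.sin(e)*GX-np.cos(e)*Z
f=np.array(robot.get_force()); print(f.round(1),"tang",-f@t,robot.get_ee_pos().round(4),robot.get_gripper_width(),np.abs(robot.get_joint_vel()).max())
im,d,P=snap("scene"); im0=np.load("scene.npz")["im"]
df=np.abs(im.astype(int)-im0).max(2)
for n,(c,r) in dict(hammer=(205,215),can=(172,243),wheel=(296,237),magnet=(234,299),scroll=(462,338),tread=(266,255)).items():
    a=im0[r-18:r+18,c-18:c+18]; s=cv2.matchTemplate(im[r-30:r+30,c-30:c+30],a,cv2.TM_CCOEFF_NORMED); i=np.unravel_index(s.argmax(),s.shape); print(n,s.max().round(3),np.array(i)-12)
X=cloud(P,d); h=cv2.cvtColor(im,cv2.COLOR_RGB2HSV).astype(int)
m=((h[...,0]<8)|(h[...,0]>172))&(h[...,1]>150)&(h[...,2]>80)&(abs(X[...,0]-.55)<.07)&(abs(X[...,1]+.135)<.06)&(X[...,2]>.02)&(X[...,2]<.09)
print("tread",np.median(X[m],0).round(3))
wr,_=robot.read_camera("top"); print([ (r["p"],np.round(np.array(r["position"])*[640,480])) for r in robot.find_in("top","wrench")[:2]])
robot.move_gripper(0.0,60) if robot.get_gripper_width()<.008 else None
ok = -f@t>11 and robot.get_gripper_width()>.008
print(ok,robot.get_clock())
if ok: robot.hand_in()
E
```

```text
[-17.5   4.   30.3] tang 25.026833460127232 [0.5114 0.0413 0.1248] 0.010277133229956183 0.0015668098539066181
hammer 0.996 [0 0]
can 0.997 [0 0]
wheel 0.931 [0 0]
magnet 0.994 [0 0]
scroll 0.992 [0 0]
tread 0.998 [0 0]
tread [ 0.555 -0.133  0.066]
[(0.66, array([277., 299.]))]
True 22.3083
the job is handed in; nothing more can be done
```

The job is done and handed in at about 22 s: I pressed the largest pedal to its stop and let it come back up. I then took the red grip bar, swung the tension arm to its stop, and handed in while still holding it there.

- **Pedal:** at the stop the force rose from 12 to 22 N over 0.2 mm of travel. After release the tread was back at its rest height of 66 mm, and it still was just before hand-in.
- **Tension arm:** it is held by the bar at about 25 N along its swing, more than the 9 N spring force. The bar's elevation measured 14–15° against the nominal 15°, and the robot's joints were still.
- **Grip:** the gripper reads 10 mm open on the 12 mm bar.
- **Bystanders:** the hammer, can, wheel, magnet and scroll showed no shift in the scene picture. The wheel's match score was lower (0.93), probably from the arm's shadow.
- **Wrench:** this has the weakest check. The network placed it within its original outline, though off the centre, and with a score of only 0.66. Nothing touched it as far as I could see.

The slope of the yellow arm in the wrist depth image read about 13°, roughly 2° off nominal. I take that as measurement error, since the bar had stopped moving against the stop.

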